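# Set the clutch collar of the large bench screwdriver

### The arm

A 6-joint arm with a two-finger parallel gripper is mounted at the origin on the work surface. World frame = base frame: x ahead of the robot, y to its left, z up, the work surface at z = 0. Lengths are in mm, angles in rad, forces in N, time in s.
With the tool pointing down it reaches from about 275 to 1000 mm from the base axis. Payload 8.4 kg.
Tool frame: the origin (TCP) lies between the finger pads; the fingertips stand r.nose_length ahead of it and the grasp point (between the pads) lies 8 mm behind it (r.nose_length is the distance from the TCP to the fingertips, in mm); y points along the fingers, x is the direction in which the jaws open and shut, and the axes are right-handed (so a half turn about y gives the same grasp; the last joint's range is limited). The gripper opens to 85 mm and grips with 20 to 120 N. Pads are 22 mm wide; open, the fingers measure 114 mm over their backs; the gripper's body (76 mm by 85 mm) begins 54 mm behind the grasp point. The pads swing forward as they close: fully open they stand 13 mm farther back than shut.
Start: joints at [1.314, 0.353, 1.633, -0, 1.155, -0.002], TCP at [157.531, 604.824, 242.281] pointing down, gripper open.
Joint ranges: [-2.63, 2.63], [-0.92, 2.1], [0.06, 2.66], [-1.3, 4.44], [0, 2.69], [-3.02, 3.02]. Speed limits (rad/s): [2.22, 2.22, 2.79, 3.14, 3.14, 3.14].

### API

Orientations are given as [roll, pitch, yaw] about the fixed x, y, z axes, in that order (R = Rz(yaw) Ry(pitch) Rx(roll)).
In Python, from rig import r, cams, order gives the robot as it stands. The module is installed in compiled form; this text tells all that it offers.
- The arm moves only by the shell command python3 -m crank 'ROWS' [FORCE]. ROWS is JSON, a list of rows, each a list of 7 numbers: the turn, a rotation vector about the tool's x, y, z in degrees, then the shift along the tool's x, y, z in cm, then the opening, from -1 (shut) to 1 (fully open). A call has exactly 10 rows; each row shifts and turns the pose as measured when the row begins, along the tool's axes as they then stand; what a row does not reach is not made up. A row lasts 1/12 s, in which the tool goes at most 41.7 mm and 7.16 degrees, less where a joint would pass 70% of its speed; a pose out of reach is approached as far as the arm can. A call with a gripper value outside its range is refused whole. The fingers move at their own pace and stop on an object; FORCE is the grip in N (left out, the last holds). Time passes only in rows, so rows that do not move let the fingers close, or fill a call up. It gives the time, the measured TCP pose, the force and the opening at its end, in the units of the state.
- r.sense(): the state, without advancing time (a new reading comes with each control period).
- cams.grab_frame(name): name is "scene" or "top"; returns the picture (384x512x3 uint8, blue, green, red); there is no depth.
- cams.camera_info(name): a dict with "intrinsics" (3x3 intrinsics, pixels), "view" (4x4, takes a point from world to camera coordinates). Camera axes: x right, y up, looking along -z (the intrinsics and any distortion apply to the point x, -y, -z); pixel columns grow to the right and rows downward; lengths in mm; the calibration is good to about 2 mm. A picture is of the moment at which its call begins. camera_info takes no time and is no camera call.
- order.sign_off(): hands the job in, once; it reports no verdict.
The state is a dict: "clock": time; "qpos": joint angles; "qvel": joint speeds; "joint_efforts": joint torques, N m; "eef_pos": TCP position; "tcp_rot": TCP orientation; "contact_force": force on the tool from outside, world axes, zero at the start; "wrist_torque": the same for the moment, N m; "opening": opening from 0.0 (shut) to 1.0 (fully open).
Only numpy, scipy, OpenCV 4.12 (cv2) and the standard library are available. Lean on these libraries where they do the work, as an engineer would, in place of code of your own. Each camera call takes 0.05 s, during which the arm holds its last target.

### The job

Two electric screwdrivers stand nose up in white charging stands on the test bench. Turn the torque collar of the larger one so that its white pointer stands at number 5 on the scale, and let go. Leave the setting of the smaller one as it is.

Things in the scene. Friction and masses are not known exactly. Their poses are not given: they have to be found in the camera images.
- large_grip (a point): Grip point of the larger screwdriver: on its collar's upright axis, 141 mm up. Collar: ribbed grey cylinder, 46 mm diameter, 116 to 158 mm above the table; steel nose above, up to 172. Below it a fixed black scale disc, 96 mm diameter, top at 116. White stand 110 x 120 x 45 mm, fixed. Frame stays with the stand: z up, +x points to number 4, mid-scale.
- large_collar (a joint): Its collar's turn, rad, growing clockwise seen from above. 0 is number 1; each number adds 0.436 (25 degrees); 7, at 2.618, is the last. Clicks at each number (peak about 0.12 N m); let go between two, it springs to the nearer, unless about midway. Grip at any yaw. Pointer: white nib at the collar's lower edge and white line on its top face.
- small_index (a point): Point on the side of the smaller screwdriver's collar, above its white pointer, 111 mm above the table; it turns with the collar. The collar's axis is 3.6 mm in -x and 13.5 mm in -y of this frame. Collar 28 mm diameter, 86 to 122 mm above the table, nose up to 136; scale disc 74 mm diameter; white stand 76 x 82 x 34 mm, fixed.
- small_collar (a joint): Turn of the smaller screwdriver's collar, to be left alone; numbered, clicked and read as on the larger one.
Not all that is in view belongs to the job. What is shaped like the part that bears large_grip but orange or red is not meant.

How it is judged (in metres and radians):
At the end, for the whole second after the job is handed in: The larger screwdriver's collar rests at number 5 (1.745 rad) within 10 degrees, let go, and the smaller one's collar is on the number where it started (its pointer has moved less than 5 mm) (value of joint large_collar between 1.57 and 1.92 rad and velocity of joint large_collar between -0.1 and 0.1 rad/s and distance of small_index from where it was at the start of the episode below 0.005 m); the robot touches nothing.
It fails at once if the smaller screwdriver's setting is changed (its pointer moves 5 mm or more) (distance of small_index from where it was at the start of the episode above 0.005 m).
It also fails if it takes over 35 s, if anything falls off the work surface, if the arm or the gripper's body presses on something with over 40 N, if the wrist force passes 120 N, or if a joint passes its speed limit or range.

## Working session

There is one attempt and no reset: what is moved stays moved. The work goes in short steps, Python scripts to look and compute and a shell command to move; the robot and the scene stay as the last step left them, time stands still between calls to the robot, and variables do not carry over. Pictures are saved under pics/ and viewed, and the job is handed in when it is done.

```bash
mkdir -p pics
python3 - <<'E'
from rig import r,cams,order
import cv2
for n in("scene","top"):
    cv2.imwrite(f"pics/{n}0.png",cams.grab_frame(n)); i=cams.camera_info(n); print(n,i)
print(r.sense(),r.nose_length)
E
```

```text
scene {'intrinsics': array([[490.22960494,   0.        , 250.30020956],
       [  0.        , 490.22960494, 193.82675427],
       [  0.        ,   0.        ,   1.        ]]), 'view': array([[ 5.06812148e-01,  8.61981695e-01, -1.13579962e-02,
        -2.48113527e+02],
       [-6.20596483e-01,  3.73968334e-01,  6.89208017e-01,
         1.54157720e+02],
       [ 5.98332225e-01, -3.42250263e-01,  7.24474503e-01,
        -1.58249238e+03],
       [ 0.00000000e+00,  0.00000000e+00,  0.00000000e+00,
         1.00000000e+00]])}
top {'intrinsics': array([[367.2143883 ,   0.        , 254.66647034],
       [  0.        , 367.2143883 , 191.79053736],
       [  0.        ,   0.        ,   1.        ]]), 'view': array([[ 2.29221346e-02, -9.99262778e-01,  3.07973444e-02,
         2.51191893e+01],
       [ 9.98437473e-01,  2.44518068e-02,  5.02466149e-02,
        -3.96160134e+02],
       [-5.09626227e-02,  2.95974630e-02,  9.98261890e-01,
        -1.03416888e+03],
       [ 0.00000000e+00,  0.00000000e+00,  0.00000000e+00,
         1.00000000e+00]])}
{'clock': 0.1, 'qpos': array([ 1.31362801e+00,  3.53604051e-01,  1.63406240e+00, -3.96254040e-05,
        1.15520768e+00, -2.37786176e-03]), 'qvel': array([-1.00983027e-03, -1.59562434e-03, -7.12219657e-05, -5.01834573e-04,
        1.14958348e-03,  3.12486601e-04]), 'joint_efforts': array([-1.12299353e-03, -6.06354690e+01, -3.42823291e+01, -6.08987762e-05,
        3.87198786e-03, -2.16551896e-06]), 'eef_pos': array([157.41827935, 604.41764439, 241.61990487]), 'tcp_rot': array([-1.57082951e+00,  1.28155890e-03,  1.31602187e+00]), 'contact_force': array([ 0.43386385, -0.04962209, -0.41622089]), 'wrist_torque': array([0.019076  , 0.06438713, 0.02161784]), 'opening': 0.9971525816954602} 11.0
```

View pics/scene0.png

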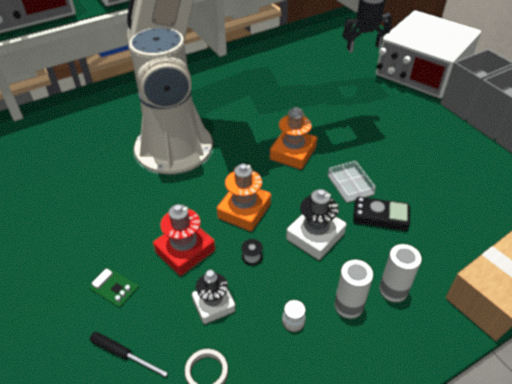

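View pics/top0.png

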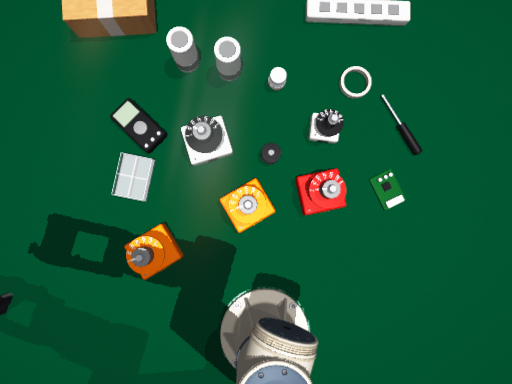

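The picture shows the large one (white stand) at top px about (206,135) and scene px (318,215). The small one is at top px (328,123). The orange and red ones are decoys. Next I'll zoom in.

Run:
```python
import cv2,numpy as np
t=cv2.imread("pics/top0.png");s=cv2.imread("pics/scene0.png")
a=cv2.resize(t[105:170,170:240],(560,520),interpolation=cv2.INTER_CUBIC)
b=cv2.resize(s[180:260,280:355],(525,560),interpolation=cv2.INTER_CUBIC)
cv2.imwrite("pics/tz.png",a);cv2.imwrite("pics/sz.png",b)
```

```text
(no output)
```

View pics/tz.png

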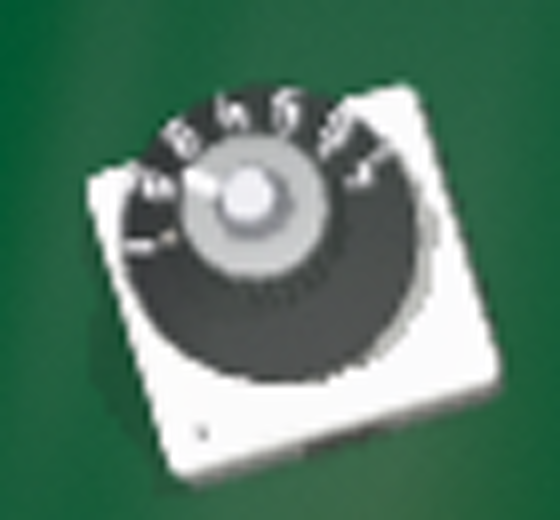

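View pics/sz.png

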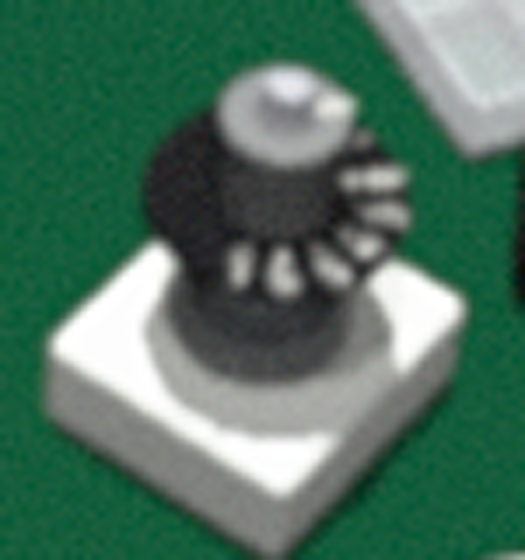

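```bash
cat > h.py <<'E'
import numpy as np,cv2
from rig import r,cams,order
def ray(n,u,v):
    i=cams.camera_info(n);K=i['intrinsics'];V=i['view'];R=V[:3,:3];t=V[:3,3]
    d=np.array([(u-K[0,2])/K[0,0],-(v-K[1,2])/K[1,1],-1.])
    return -R.T@t,R.T@d
def onz(n,u,v,z):
    c,d=ray(n,u,v);return c+d*(z-c[2])/d[2]
def proj(n,p):
    i=cams.camera_info(n);K=i['intrinsics'];V=i['view'];q=V[:3,:3]@np.array(p)+V[:3,3]
    return K[0,0]*q[0]/-q[2]+K[0,2],K[1,1]*-q[1]/-q[2]+K[1,2]
E
python3 - <<'E'
from h import *
t=cv2.imread("pics/top0.png");s=cv2.imread("pics/scene0.png")
for n,im,(x0,x1,y0,y1) in (("top",t,(188,216,118,143)),("scene",s,(308,335,186,207))):
    g=im[y0:y1,x0:x1]; hsv=cv2.cvtColor(g,cv2.COLOR_BGR2HSV)
    m=((hsv[...,2]>135)).astype(np.uint8)
    print(n);print("\n".join("".join("#" if a else "." for a in row) for row in m))
    k,l,st,ce=cv2.connectedComponentsWithStats(m)
    b=1+np.argmax(st[1:,4]);print(st[b],ce[b]+[x0,y0])
    cs,_=cv2.findContours((l==b).astype(np.uint8),0,1);e=cv2.fitEllipse(max(cs,key=len));print(e)
    c=np.array(e[0])+[x0,y0];print(c,"z158",onz(n,*c,158))
E
```

```text
top
.........###....###.....####
.........####...###....#####
...##.....#.#.....#....###..
..####...........#....####..
...####...########....###...
....###.###########...##....
.....###############..#.....
......###############......#
#....#################.....#
###..#################...###
####.############.#####.....
####.##################.....
.....##################.....
.....##################.....
.....##################.....
.....#################......
..##.#################......
#.....################......
#......##############.......
........############........
.........##########.........
...........#####............
............................
............................
............................
[  2   0  21  22 284] [200.9084507  129.54929577]
((12.812518119812012, 10.664485931396484), (17.764436721801758, 21.851642608642578), 157.25465393066406)
[200.81251812 128.66448593] z158 [539.30539118 174.28504079 158.        ]
scene
...........................
...........................
...........................
...........####............
........#########..........
......############.........
.....###############.......
....##################.....
....###################....
....######...##.#######....
....#######.....######.....
....##########..######.....
.....################......
.....################......
......##############.......
........###########........
..........#######..........
...........................
.........................##
.....................######
......................#.###
[  4   3  19  14 185] [320.4972973  195.67567568]
((12.555808067321777, 9.67175579071045), (12.769538879394531, 17.59960174560547), 93.9979019165039)
[320.55580807 195.67175579] z158 [536.66213487 175.03111825 158.        ]
```

Run:
```python
from h import *
a=onz("top",201.8,130.5,158);b=onz("scene",320.2,196,158);d=onz("top",170+270/8-.5,105+232/8-.5,116)
print(a,b,d)
# pointer: line tip / nib on the top face
p=onz("top",170+193/8-.5,105+180/8-.5,158);print("ptr ang",np.degrees(np.arctan2(*(p-a)[[1,0]])),p-a)
for c in [(-120,10),(-112,-49),(-87,-94),(-38,-120),(18,-124),(65,-97),(98,-64)]:
    q=onz("top",170+(270+c[0])/8-.5,105+(232+c[1])/8-.5,116);print(np.degrees(np.arctan2(*(q-d)[[1,0]])),np.linalg.norm(q-d))
# small
print("small",onz("top",334,118,122))
# scene pointer
q=onz("scene",280+345/7-.5,180+103/7-.5,158);print("scene ptr",np.degrees(np.arctan2(*(q-b)[[1,0]])),q-b)
```

```text
[534.84271894 171.74207059 158.        ] [537.1122556  173.62621426 158.        ] [536.24955408 172.80942633 116.        ]
ptr ang 68.24308570506524 [ 8.05126308 20.1735766   0.        ]
96.51241164377534 38.35284511279282
67.78431364381365 39.06849114026818
44.11307198385585 41.18201114041105
19.069302972488984 40.70231627969254
-6.438048487057503 40.57177899470416
-31.772779277389258 37.661173513002915
-54.81301582941981 37.550758191411155
small [ 585.21504108 -162.42281719  122.        ]
scene ptr 74.54572456232734 [ 5.99692756e+00  2.16914284e+01 -1.13686838e-13]
```

Both views and the disc put the collar axis at about (536, 173). The pointer sits at about 68–74°, and number 2 is at 68°, so it reads 2. To reach 5 I need 75° clockwise. Moving over it now.

```bash
python3 -m crank '[[0,0,0,-2,0,-3,1],[0,0,0,-2,0,-3,1],[0,0,0,-2,0,-3,1],[0,0,0,-2,0,-3,1],[0,0,0,-2,0,-3,1],[0,0,0,-2,0,-3,1],[0,0,0,-2,0,-3,1],[0,0,0,-2,0,-3,1],[0,0,0,-2,0,-3,1],[0,0,0,-2,0,-3,1]]' 30
```

```text
clock: 0.93
eef_pos: [401.0, 327.8, 237.9]
tcp_rot: [-1.568, 0.004, 1.326]
contact_force: [0.8, -0.1, 0.4]
opening: 0.999
```

```bash
cat >> h.py <<'E'
from scipy.spatial.transform import Rotation as Ro
def togo(p):
    s=r.sense();R=Ro.from_euler('xyz',s['tcp_rot']).as_matrix()
    print("t",s['clock'],"pos",s['eef_pos'].round(1),"yaw",np.degrees(s['tcp_rot']).round(1),"F",s['contact_force'].round(1),"M",s['wrist_torque'].round(2),"op",round(s['opening'],3),"q6",s['qpos'][5].round(2),"v",np.abs(s['qvel']).max().round(3))
    print("togo cm",(R.T@(np.array(p)-s['eef_pos'])/10).round(2))
E
python3 -c "
from h import *
togo([536,172.8,230])"
```

```text
t 0.9333 pos [401.  327.8 237.9] yaw [-89.8   0.2  76. ] F [ 0.8 -0.1  0.4] M [ 0.02 -0.04 -0.03] op 0.999 q6 -0.64 v 0.871
togo cm [-11.77   0.78 -16.86]
```

```bash
python3 -m crank '[[0,0,0,-2,0,-2.9,1],[0,0,0,-2,0,-2.9,1],[0,0,0,-2,0.2,-2.9,1],[0,0,0,-2,0.2,-2.9,1],[0,0,0,-2,0.2,-2.9,1],[0,0,0,-1.8,0.2,-2.4,1],[0,7,0,0,0,0,1],[0,7,0,0,0,0,1],[0,7,0,0,0,0,1],[0,7,0,0,0,0,1]]'
python3 -c "
from h import *
togo([536,172.8,230])"
```

```text
clock: 1.77
eef_pos: [545.5, 154.6, 226.8]
tcp_rot: [-1.57, 0.008, 0.826]
contact_force: [-0.1, -0.2, 0.0]
opening: 1.002
t 1.7667 pos [545.5 154.6 226.8] yaw [-90.    0.5  47.3] F [-0.1 -0.2  0. ] M [ 0.02 -0.02  0.02] op 1.002 q6 -0.55 v 1.471
togo cm [ 0.7  -0.32  1.93]
```

```bash
python3 -m crank '[[0,7,0,0,0,0,1],[0,7,0,0,0,0,1],[0,7,0,0,0,0,1],[0,0,0,0,0,0,1],[0,0,0,1,-0.3,1.5,1],[0,0,0,0,0,0,1],[0,0,0,0,0,0,1],[0,0,0,0,0,0,1],[0,0,0,0,0,0,1],[0,0,0,0,0,0,1]]'
python3 - <<'E'
from h import *
togo([536,172.8,230])
for n in("scene","top"):
    cv2.imwrite(f"pics/{n}1.png",cams.grab_frame(n))
s=cv2.imread("pics/scene1.png");cv2.imwrite("pics/sz1.png",cv2.resize(s[130:270,250:400],(750,600)[0:1]+(600,)) if 0 else cv2.resize(s[130:270,250:400],(600,560),interpolation=2))
E
```

```text
clock: 2.6
eef_pos: [546.0, 170.4, 226.6]
tcp_rot: [-1.573, 0.015, 0.462]
contact_force: [0.6, 0.2, 0.7]
opening: 0.999
t 2.6 pos [546.  170.4 226.6] yaw [-90.1   0.8  26.4] F [0.6 0.2 0.7] M [-0.05 -0.05 -0.07] op 0.999 q6 -0.16 v 0.018
togo cm [-0.8  -0.33  0.66]
```

View pics/sz1.png

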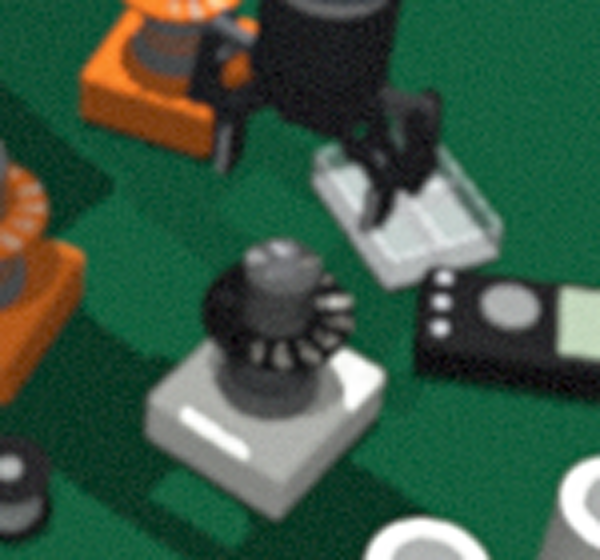

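```bash
python3 -m crank '[[0,0,-0.8,-0.8,0,0.7,1],[0,0,0,0,0,0,1],[0,0,0,0,1.5,0,1],[0,0,0,0,1.5,0,1],[0,0,0,0,1.5,0,1],[0,0,0,0,0,0,1],[0,0,0,0,0,0,1],[0,0,0,0,0,0,1],[0,0,0,0,0,0,1],[0,0,0,0,0,0,1]]'
python3 - <<'E'
from h import *
togo([536,172.8,136])
E
```

```text
clock: 3.53
eef_pos: [539.1, 172.1, 183.8]
tcp_rot: [-1.574, -0.004, 0.462]
contact_force: [0.3, -0.1, -0.5]
opening: 1.0
t 3.5333 pos [539.1 172.1 183.8] yaw [-90.2  -0.2  26.5] F [ 0.3 -0.1 -0.5] M [-0.04 -0.03  0.  ] op 1.0 q6 -0.15 v 0.011
togo cm [-0.27  4.78  0.22]
```

```bash
python3 -m crank '[[0,0,0,-0.3,0,0.25,1],[0,0,0,0,1.5,0,1],[0,0,0,0,1.5,0,1],[0,0,0,0,1.3,0,1],[0,0,0,0,0.6,0,1],[0,0,0,0,0,0,1],[0,0,0,0,0,0,1],[0,0,0,0,0,0,1],[0,0,0,0,0,0,1],[0,0,0,0,0,0,1]]'
python3 - <<'E'
from h import *
togo([536,172.8,136])
for n in("scene","top"):
    cv2.imwrite(f"pics/{n}2.png",cams.grab_frame(n))
s=cv2.imread("pics/scene2.png");cv2.imwrite("pics/sz2.png",cv2.resize(s[130:270,250:400],(600,560),interpolation=2))
E
```

```text
clock: 4.37
eef_pos: [538.1, 174.6, 139.9]
tcp_rot: [-1.576, -0.014, 0.462]
contact_force: [1.0, -1.0, -1.0]
opening: 1.002
t 4.3667 pos [538.1 174.6 139.9] yaw [-90.3  -0.8  26.5] F [ 1. -1. -1.] M [ 0.06  0.01 -0.03] op 1.002 q6 -0.15 v 0.01
togo cm [-0.27  0.38 -0.06]
```

View pics/sz2.png

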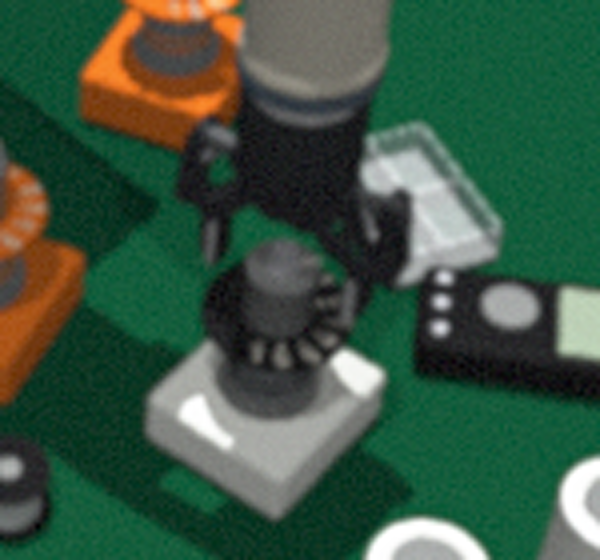

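Run:
```python
from h import *
for p in [(538,174.6,140),(538,174.6,129),(538,174.6,202),(536,173,172),(536,173,158),(538+38,174.6+19,140),(538-38,174.6-19,140)]:
    u,v=proj("scene",p);print(p,(round(u),round(v)),"crop",round((u-250)*4),round((v-130)*4), "top",np.round(proj("top",p)))
t=cv2.imread("pics/top2.png");cv2.imwrite("pics/tz2.png",cv2.resize(t[80:200,130:270],(700,600),interpolation=2))
```

```text
(538, 174.6, 140) (320, 201) crop 280 284 top [202. 131.]
(538, 174.6, 129) (320, 204) crop 279 296 top [202. 132.]
(538, 174.6, 202) (322, 183) crop 290 214 top [198. 125.]
(536, 173, 172) (320, 192) crop 281 248 top [201. 129.]
(536, 173, 158) (320, 196) crop 279 263 top [201. 130.]
(576, 193.6, 140) (336, 208) crop 342 311 top [194. 116.]
(500, 155.6, 140) (305, 194) crop 220 258 top [209. 146.]
```

View pics/tz2.png

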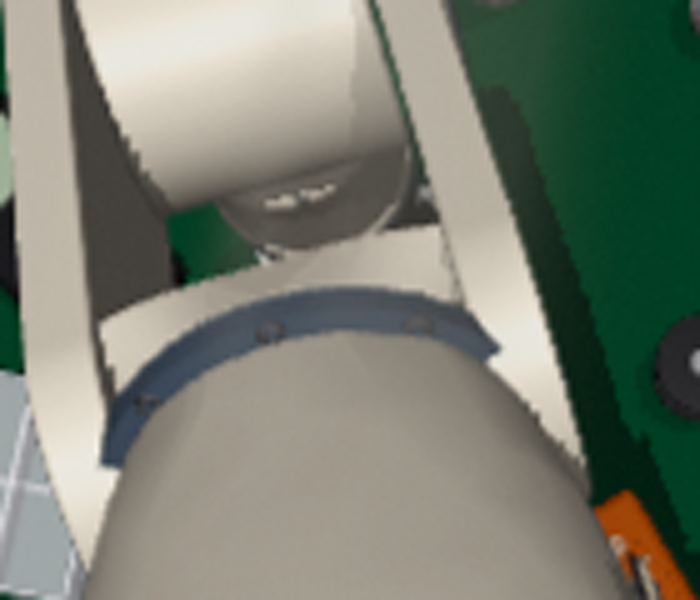

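```bash
python3 -m crank '[[0,0,0.8,-0.2,0.2,-0.05,1],[0,0,0,0,0,0,1],[0,0,0,0,0,0,0],[0,0,0,0,0,0,0],[0,0,0,0,0,0,-1],[0,0,0,0,0,0,-1],[0,0,0,0,0,0,-1],[0,0,0,0,0,0,-1],[0,0,0,0,0,0,-1],[0,0,0,0,0,0,-1]]' 30
python3 - <<'E'
from h import *
togo([536,172.8,136])
E
```

```text
clock: 5.3
eef_pos: [536.5, 173.0, 138.4]
tcp_rot: [-1.576, 0.001, 0.462]
contact_force: [-0.1, 0.8, 0.6]
opening: 0.526
t 5.3 pos [536.5 173.  138.4] yaw [-90.3   0.1  26.5] F [-0.1  0.8  0.6] M [-0.04  0.01  0.02] op 0.526 q6 -0.15 v 0.001
togo cm [-0.06  0.24  0.  ]
```

Gripped: opening is 44.7 mm against a 46 mm collar, with almost no side force. Turning clockwise.

```bash
python3 -m crank '[[0,6,0,0,0,0,-1],[0,6,0,0,0,0,-1],[0,6,0,0,0,0,-1],[0,6,0,0,0,0,-1],[0,6,0,0,0,0,-1],[0,6,0,0,0,0,-1],[0,0,0,0,0,0,-1],[0,0,0,0,0,0,-1],[0,0,0,0,0,0,-1],[0,0,0,0,0,0,-1]]'
python3 - <<'E'
from h import *
togo([536.5,173,138])
E
```

```text
clock: 6.13
eef_pos: [535.4, 172.8, 138.4]
tcp_rot: [-1.577, 0.0, -0.186]
contact_force: [-0.6, -0.1, 1.9]
opening: 0.528
t 6.1333 pos [535.4 172.8 138.4] yaw [-90.3   0.  -10.6] F [-0.6 -0.1  1.9] M [ 0.06  0.1  -0.06] op 0.528 q6 0.5 v 0.027
togo cm [0.11 0.04 0.04]
```

```bash
python3 -m crank '[[0,6,0,0,0,0,-1],[0,6,0,0,0,0,-1],[0,6,0,0,0,0,-1],[0,6,0,0,0,0,-1],[0,6,0,0,0,0,-1],[0,6,0,0,0,0,-1],[0,0,0,0,0,0,-1],[0,0,0,0,0,0,-1],[0,0,0,0,0,0,-1],[0,0,0,0,0,0,-1]]'
python3 - <<'E'
from h import *
togo([536.2,173,138])
for n in("scene",):
    cv2.imwrite(f"pics/{n}3.png",cams.grab_frame(n))
s=cv2.imread("pics/scene3.png");cv2.imwrite("pics/sz3.png",cv2.resize(s[170:260,275:365],(560,560),interpolation=2))
E
```

```text
clock: 6.97
eef_pos: [534.4, 173.4, 138.4]
tcp_rot: [-1.577, -0.001, -0.817]
contact_force: [-0.3, -0.6, 0.3]
opening: 0.533
t 6.9667 pos [534.4 173.4 138.4] yaw [-90.3  -0.1 -46.8] F [-0.3 -0.6  0.3] M [ 0.02  0.11 -0.1 ] op 0.533 q6 1.13 v 0.036
togo cm [0.15 0.04 0.1 ]
```

View pics/sz3.png

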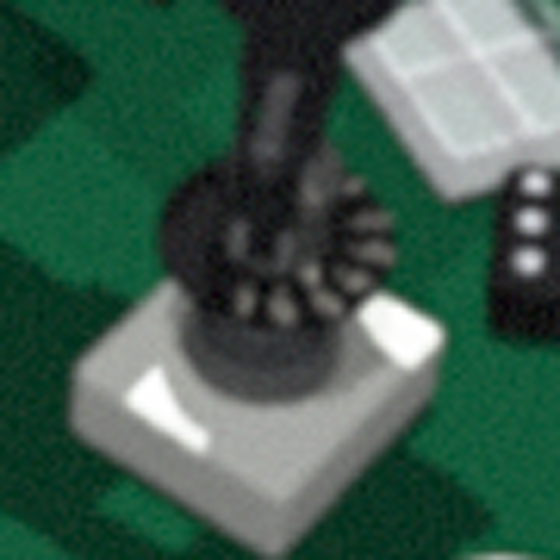

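```bash
python3 -m crank '[[0,1.7,0,0.1,0,0.1,-1],[0,0,0,0,0,0,-1],[0,0,0,0,0,0,1],[0,0,0,0,0,0,1],[0,0,0,0,0,0,1],[0,0,0,0,0,0,1],[0,0,0,0,0,0,1],[0,0,0,0,0,0,1],[0,0,0,0,0,0,1],[0,0,0,0,0,0,1]]'
python3 -c "
from h import *
togo([536.2,173,138])"
```

```text
clock: 7.85
eef_pos: [534.9, 173.4, 138.2]
tcp_rot: [-1.578, -0.0, -0.838]
contact_force: [-0.6, -0.0, -0.0]
opening: 0.996
t 7.85 pos [534.9 173.4 138.2] yaw [-90.4  -0.  -48. ] F [-0.6 -0.  -0. ] M [ 0.02 -0.03  0.02] op 0.996 q6 1.15 v 0.002
togo cm [0.12 0.02 0.07]
```

```bash
python3 -m crank '[[0,0,0,0,-2,0,1],[0,0,0,0,-3,0,1],[0,0,0,0,-3,0,1],[0,0,0,0,-3,0,1],[0,0,0,0,-2,0,1],[0,0,0,-3,0,0,1],[0,0,0,-3,0,0,1],[0,0,0,-4,0,0,1],[0,0,0,-4,0,0,1],[0,0,0,-4,0,0,1]]'
python3 -m crank '[[0,0,0,-4,0,0,1],[0,0,0,-4,0,0,1],[0,0,0,-4,0,0,1],[0,0,0,-3,0,0,1],[0,0,0,0,0,0,1],[0,0,0,0,0,0,1],[0,0,0,0,0,0,1],[0,0,0,0,0,0,1],[0,0,0,0,0,0,1],[0,0,0,0,0,0,1]]'
python3 - <<'E'
from h import *
togo([536.2,173,138])
for n,(x0,y0,w) in {"scene":(280,180,75),"top":(170,105,70)}.items():
    im=cams.grab_frame(n);cv2.imwrite(f"pics/{n}4.png",im)
    cv2.imwrite(f"pics/{n}4z.png",cv2.resize(im[y0:y0+w,x0:x0+w],(560,560),interpolation=2))
a=cv2.imread("pics/top0.png")[95:155,300:360];b=cv2.imread("pics/top4.png")[95:155,300:360]
cv2.imwrite("pics/small4.png",cv2.resize(np.hstack([a,b]),(800,400),interpolation=2))
E
```

```text
clock: 8.68
eef_pos: [416.1, 307.5, 275.1]
tcp_rot: [-1.576, -0.002, -0.847]
contact_force: [0.3, 0.6, 0.6]
opening: 0.998
clock: 9.52
eef_pos: [307.5, 427.5, 275.9]
tcp_rot: [-1.573, -0.0, -0.843]
contact_force: [-0.1, 0.4, 0.0]
opening: 1.005
t 9.5167 pos [307.5 427.5 275.9] yaw [-90.1  -0.  -48.3] F [-0.1  0.4  0. ] M [ 0.   -0.    0.03] op 1.005 q6 1.79 v 0.021
togo cm [34.21 13.79  0.18]
```

View pics/top4z.png

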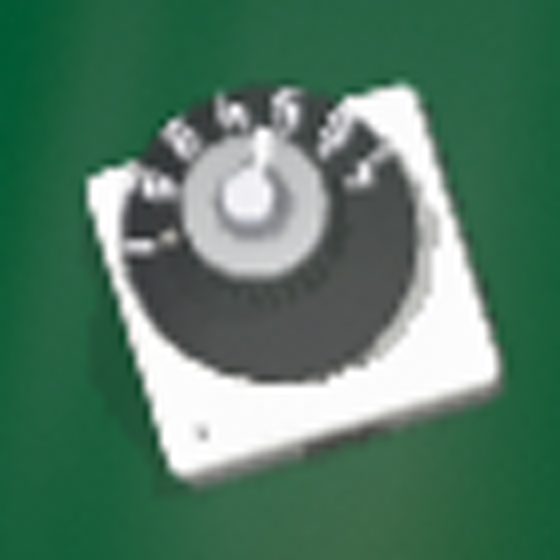

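View pics/scene4z.png

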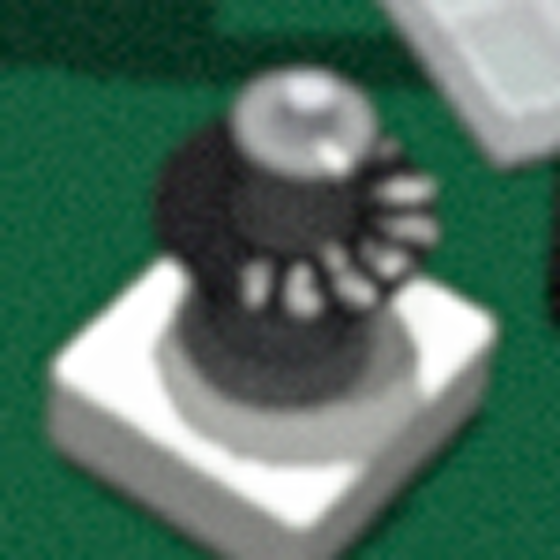

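View pics/small4.png

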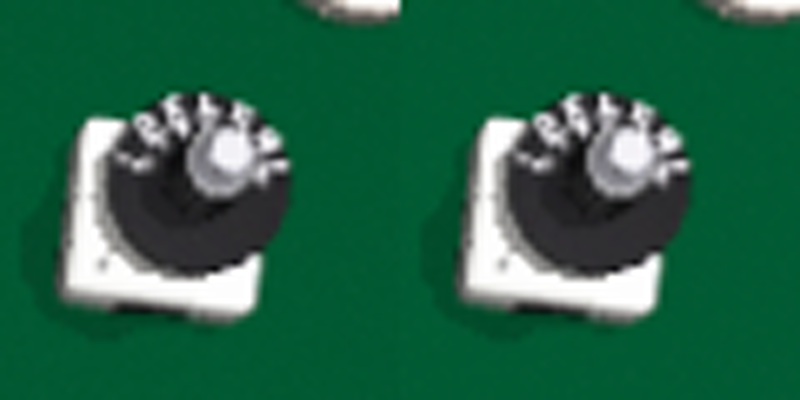

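Top crop: the white line runs from the nose to about (265,137), with the face centre at about (256,207). The smaller driver looks identical before and after. I'll put a number on the pointer angle before handing in.

Run:
```python
from h import *
a=onz("top",201.8,130.5,158)
for n,(u,v) in {"top":(170+264/8-.5,105+137/8-.5)}.items():
    p=onz(n,u,v,158);print("ptr",np.degrees(np.arctan2(*(p-a)[[1,0]])),np.linalg.norm(p-a))
b=onz("scene",320.2,196,158);k=560/75
q=onz("scene",280+335/k-.5,180+162/k-.5,158);print("scene",np.degrees(np.arctan2(*(q-b)[[1,0]])),np.linalg.norm(q-b))
d=cv2.absdiff(cv2.imread("pics/top0.png"),cv2.imread("pics/top4.png"))[95:155,300:360];print("small diff max",d.max())
```

```text
ptr -2.7219251278906595 22.023102037619932
scene -4.7434449349763135 19.40602880973312
small diff max 5
```

```bash
python3 -c "
from h import *
togo([536,173,138]);print(order.sign_off())"
```

```text
t 9.6167 pos [307.4 427.6 275.9] yaw [-90.1  -0.  -48.3] F [-0.2 -0.6 -0.4] M [ 0.02 -0.03 -0.03] op 0.999 q6 1.79 v 0.007
togo cm [34.21 13.79  0.17]
the job is handed in; nothing more can be done
None
```

I turned the larger screwdriver's collar clockwise by about 75°, from number 2 to number 5. I then let go, moved the arm clear and handed the job in at 9.6 s.

- **Larger collar:** the pointer reads about -3° in the top view and -5° in the scene view. Number 5 measures about -6° and number 4 about +19°. The readings differ by 2–4°, which is pixel error and well within the 10° allowed.
- **Smaller collar:** its setting is unchanged. The before and after pictures differ by at most 5 grey levels, which is noise.
- **Robot:** at the end it touched nothing, with the gripper open and the contact force near zero. No check failed.

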